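# Reload a row of samples into the analyser carrier, in reverse

### The arm

A 6-joint arm with a two-finger parallel gripper is mounted at the origin on the work surface. World frame = base frame: x ahead of the robot, y to its left, z up, the work surface at z = 0. Lengths are in mm, angles in rad, forces in N, time in s.
With the tool pointing down it reaches from about 250 to 775 mm from the base axis. Payload 4 kg.
Tool frame: the origin (TCP) lies between the finger pads; the fingertips stand 14 mm ahead of it and the grasp point (between the pads) lies 5 mm behind it; z points along the fingers, y is the line along which they close (so a half turn about z gives the same grasp; the last joint's range is limited). The gripper opens to 85 mm and grips with 20 to 120 N. Pads are 22 mm wide; open, the fingers measure 114 mm over their backs; the gripper's body (76 mm by 85 mm) begins 54 mm behind the grasp point. The pads swing forward as they close: fully open they stand 13 mm farther back than shut.
Start: joints at [-1.331, 0.087, 1.371, -0, 1.684, -0.103], TCP at [184.866, -518.016, 245.341] pointing down, gripper open.
Joint ranges: [-3.1, 3.1], [-0.76, 2.03], [0.27, 2.55], [-1.08, 4.22], [0.17, 2.65], [-2.57, 2.57]. Speed limits (rad/s): [2.79, 2.79, 3.14, 3.14, 3.14, 3.14].

### API

Orientations are given as a rotation vector (axis times angle).
In Python, from plant import ctrl gives the robot as it stands. The module is installed in compiled form; this text tells all that it offers.
- The arm moves only by the tool move_arm, never from a script. Its arguments are lists of equal length, an entry for each row: "rotation": the turn, a rotation vector about the tool's x, y, z in degrees, a list of three; "travel": the shift along the tool's x, y, z in mm, a list of three; "grip": the closure, from -1 (fully open) to 1 (shut). A call has 1 to 10 rows; each row shifts and turns the commanded pose from where the row before left it, along the tool's axes as they then stand; what a row does not reach is not made up. A row lasts 1/10 s, in which the tool goes at most 50 mm and 8.59 degrees, less where a joint would pass 70% of its speed; a pose out of reach is approached as far as the arm can. A call with a gripper value outside its range is refused whole. The fingers move at their own pace and stop on an object; "squeeze" is the grip in N (left out, the last holds). Time passes only in rows, so rows that do not move let the fingers close. It gives the time, the measured TCP pose, the force, the opening and the grip force at its end, in the units of the state.
- ctrl.get_obs(): the state, without advancing time (a new reading comes with each control period).
- ctrl.camera(name): name is "scene" or "side" or "wrist"; returns (picture, depth): 384x512x3 uint8, red, green, blue; 384x512 float32, mm along the optical axis (not along the pixel's ray), 0 where there is no reading.
- ctrl.calibration(name): a dict with "mtx" (3x3 intrinsics, pixels), "R" (3x3) and "t" (3): a world point X has camera coordinates R X + t; the wrist camera has in their place "T_tool_cam" (4x4, takes a point from camera to tool coordinates, whose origin is the TCP and whose axes are the flange's). Camera axes: x right, y down, z forward; pixel columns grow to the right and rows downward; lengths in mm; the calibration is good to about 2 mm. A picture is of the moment at which its call begins: read the wrist's pose just before it. calibration takes no time and is no camera call.
- ctrl.job_done(): hands the job in; it is judged then, once.
Trained networks look in the newest picture that a camera, given by its name, has taken for a name from the list of things; names that differ only in an ending like _2 or _b are one class to them, and where a whole thing is asked for, a point or a joint stands for the part that bears it (a point fixed in the world has none). Each returns a list of dicts, best first, with "conf" (0 to 1); they miss things now and then, are a little off and sometimes report something else, mostly with a low value. They report only what shows in the picture. A call takes as long as a camera call. They do not tell look-alikes from the thing itself.
- ctrl.look_for(name, camera): "xyz" ([x, y, z] in mm, in world coordinates, good to about 4 mm: the middle of the surface that is visible of it).
The state is a dict: "t": time; "joints": joint angles; "joint_velocities": joint speeds; "tau": joint torques, N m; "ee_pos": TCP position; "tool_rot": TCP orientation; "ft_force": force on the tool from outside, world axes, zero at the start; "torque": the same for the moment, N m; "finger_gap": finger opening in mm; "grasp_force": force on a finger pad.
Only numpy, scipy, OpenCV 4.12 (cv2) and the standard library are available. Lean on these libraries where they do the work, as an engineer would, in place of code of your own. Each camera call takes 0.05 s, during which the arm holds its last target. There are 200 camera calls.

### The job

Move the four capped sample containers from the green rack into the four pockets of the black carrier, one in each, in reverse order: the analyser draws the carrier in far end first, so the container now nearest the robot in the green rack goes into the carrier's farthest pocket, the second into the last but one, and so on. Keep them upright, set each down without dropping it, and leave all four standing released in their pockets.

Things in the scene. Friction and masses are not known exactly. Their poses are not given: they have to be found in the camera images.
- tall: the tallest sample container: a round white tube, body 36 mm across and 78 mm high, with a flat round blue cap 40 mm across and 22 mm high; 100 mm high in all. Loose, flat-bottomed, about 85 g. Origin: centre of its underside, z up. Starts in module_tall. Cap tight: it can be lifted by the cap.
- squat: the squat sample pot: a round white pot, body 40 mm across and 54 mm high, with a wide blue cap 46 mm across and 24 mm high, wider than any other; 78 mm high in all. Loose, flat-bottomed, about 80 g. Origin: centre of its underside, z up. Starts in module_squat. Cap tight: it can be lifted by the cap.
- necked: the necked sample bottle: round white body 39 mm across and 50 mm high, a shoulder that tapers to a neck, and a slim round blue cap 24 mm across and 26 mm high; 92 mm high in all. Loose, flat-bottomed, about 70 g. Origin: centre of its underside, z up. Starts in module_necked. Cap tight: it can be lifted by the cap.
- square: the square sample bottle: white body 32 by 32 mm square in plan and 60 mm high, and a round blue cap 27 mm across from 64 mm up to the top; 86 mm high in all. Loose, flat-bottomed, about 70 g. Origin: centre of its underside, z up. Starts in module_square. Cap tight: it can be lifted by the cap.
- module_tall: the green rack pocket in which the tall container stands at the start (all four look alike; only the place in the row differs, and changes from start to start). Fixed; outside 63 mm along the row, 68 mm across, 26 mm high, walls and floor 3 mm. Origin: centre of its underside, 6 mm above the table; x along the row, away from the robot.
- module_squat: the green rack pocket in which the squat container stands at the start (all four look alike; only the place in the row differs, and changes from start to start). Fixed; outside 63 mm along the row, 68 mm across, 26 mm high, walls and floor 3 mm. Origin: centre of its underside, 6 mm above the table; x along the row, away from the robot.
- module_necked: the green rack pocket in which the necked container stands at the start (all four look alike; only the place in the row differs, and changes from start to start). Fixed; outside 63 mm along the row, 68 mm across, 26 mm high, walls and floor 3 mm. Origin: centre of its underside, 6 mm above the table; x along the row, away from the robot.
- module_square: the green rack pocket in which the square container stands at the start (all four look alike; only the place in the row differs, and changes from start to start). Fixed; outside 63 mm along the row, 68 mm across, 26 mm high, walls and floor 3 mm. Origin: centre of its underside, 6 mm above the table; x along the row, away from the robot.
- source_rack: green rack holding the row at the start, left or right of the carrier: fixed base 276 x 74 mm, 6 mm thick, two posts 50 mm high at each end, carrying the four pockets in a row along its x axis at x = -96, -32, +32, +96 mm. Origin: centre of its underside, on the table; x runs along the row away from the robot (turned up to 0.3 rad).
- carrier: black carrier, empty at the start: fixed tray 264 x 70 mm with four open pockets in a row along its x axis, centred at x = -96, -32, +32, +96 mm, y = 0; each 60 mm (along) x 62 mm inside, floor 8 mm and rim 30 mm above the table. Flat steel tab at each end. Origin: centre of its underside, on the table; x runs along the row away from the robot (turned up to 0.3 rad).
Not all that is in view belongs to the job. Leave any yellow look-alike of the tall alone.

How it is judged (in metres and radians):
At the end, for the whole second after the job is handed in: Each container stands in the carrier pocket that mirrors its starting place in the row (nearest to farthest and so on), within 16 mm of the pocket centre along and across the row, underside within 6 mm of the pocket floor, upright within 0.12 rad, at rest (((x of module_tall in the frame of source_rack between -0.116 and -0.076 m and x of tall in the frame of carrier between 0.08 and 0.112 m) or (x of module_tall in the frame of source_rack between -0.052 and -0.012 m and x of tall in the frame of carrier between 0.016 and 0.048 m) or (x of module_tall in the frame of source_rack between 0.012 and 0.052 m and x of tall in the frame of carrier between -0.048 and -0.016 m) or (x of module_tall in the frame of source_rack between 0.076 and 0.116 m and x of tall in the frame of carrier between -0.112 and -0.08 m)) and y of tall in the frame of carrier between -0.016 and 0.016 m and z of tall in the frame of carrier between 0.002 and 0.014 m and angle between each of tall, squat, necked, square's own z axis and vertical below 0.12 rad and linear speed of each of tall, squat, necked, square below 0.02 m/s and angular speed of each of tall, squat, necked, square below 0.3 rad/s and ((x of module_squat in the frame of source_rack between -0.116 and -0.076 m and x of squat in the frame of carrier between 0.08 and 0.112 m) or (x of module_squat in the frame of source_rack between -0.052 and -0.012 m and x of squat in the frame of carrier between 0.016 and 0.048 m) or (x of module_squat in the frame of source_rack between 0.012 and 0.052 m and x of squat in the frame of carrier between -0.048 and -0.016 m) or (x of module_squat in the frame of source_rack between 0.076 and 0.116 m and x of squat in the frame of carrier between -0.112 and -0.08 m)) and y of squat in the frame of carrier between -0.016 and 0.016 m and z of squat in the frame of carrier between 0.002 and 0.014 m and ((x of module_necked in the frame of source_rack between -0.116 and -0.076 m and x of necked in the frame of carrier between 0.08 and 0.112 m) or (x of module_necked in the frame of source_rack between -0.052 and -0.012 m and x of necked in the frame of carrier between 0.016 and 0.048 m) or (x of module_necked in the frame of source_rack between 0.012 and 0.052 m and x of necked in the frame of carrier between -0.048 and -0.016 m) or (x of module_necked in the frame of source_rack between 0.076 and 0.116 m and x of necked in the frame of carrier between -0.112 and -0.08 m)) and y of necked in the frame of carrier between -0.016 and 0.016 m and z of necked in the frame of carrier between 0.002 and 0.014 m and ((x of module_square in the frame of source_rack between -0.116 and -0.076 m and x of square in the frame of carrier between 0.08 and 0.112 m) or (x of module_square in the frame of source_rack between -0.052 and -0.012 m and x of square in the frame of carrier between 0.016 and 0.048 m) or (x of module_square in the frame of source_rack between 0.012 and 0.052 m and x of square in the frame of carrier between -0.048 and -0.016 m) or (x of module_square in the frame of source_rack between 0.076 and 0.116 m and x of square in the frame of carrier between -0.112 and -0.08 m)) and y of square in the frame of carrier between -0.016 and 0.016 m and z of square in the frame of carrier between 0.002 and 0.014 m); the robot touches nothing.
It fails at once if a container is tipped far over (more than about 45 degrees) (angle between any of tall, squat, necked, square's own z axis and vertical above 0.8 rad).
It fails at once if a container is dropped: it falls free faster than 0.35 m/s with its underside more than 35 mm above the table ((height (world z) of tall above 0.035 m and contact force between the fingers and tall below 0.01 N and linear speed of tall above 0.35 m/s) or (height (world z) of squat above 0.035 m and contact force between the fingers and squat below 0.01 N and linear speed of squat above 0.35 m/s) or (height (world z) of necked above 0.035 m and contact force between the fingers and necked below 0.01 N and linear speed of necked above 0.35 m/s) or (height (world z) of square above 0.035 m and contact force between the fingers and square below 0.01 N and linear speed of square above 0.35 m/s)).
It also fails if it takes over 115 s, if anything falls off the work surface, if the arm or the gripper's body presses on something with over 40 N, if the wrist force passes 120 N, or if a joint passes its speed limit or range.

## Working session

There is one attempt and no reset: what is moved stays moved. The work goes in short steps, Python scripts to look and compute and a tool call to move; the robot and the scene stay as the last step left them, time stands still between calls to the robot, and variables do not carry over. Pictures are saved under pics/ and viewed, at most 14 in all, crops included, and the job is handed in when it is done.

Besides the shell and the picture viewer there is one more tool, called after "Request:" as name(argument=value, ...) on one line, values as JSON. move_arm: Moves the arm, as the interface text tells. Its arguments: {"type":"object","properties":{"rotation":{"type":"array","items":{"type":"array","items":{"type":"number"}}},"travel":{"type":"array","items":{"type":"array","items":{"type":"number"}}},"grip":{"type":"array","items":{"type":"number"}},"squeeze":{"type":"number"}},"required":["rotation","travel","grip"]}

```bash
mkdir -p pics; cat > h.py <<'E'
import numpy as np, cv2
from plant import ctrl
from scipy.spatial.transform import Rotation as Ro
def cloud(name):
    o=ctrl.get_obs(); im,d=ctrl.camera(name); c=ctrl.calibration(name); K=np.array(c["mtx"])
    v,u=np.mgrid[:384,:512]; p=np.stack([(u-K[0,2])/K[0,0]*d,(v-K[1,2])/K[1,1]*d,d],-1)
    if "R" in c: w=(p-np.array(c["t"]).ravel())@np.array(c["R"])
    else:
        T=np.array(c["T_tool_cam"]); w=p@T[:3,:3].T+T[:3,3]
        w=w@Ro.from_rotvec(o["tool_rot"]).as_matrix().T+np.array(o["ee_pos"])
    w[d<=0]=np.nan
    return im,w
E
python3 - <<'E'
from h import *
o=ctrl.get_obs(); print(o["t"],o["ee_pos"],o["tool_rot"],o["finger_gap"]); print(Ro.from_rotvec(o["tool_rot"]).as_matrix().round(3))
for n in ["scene","side"]:
    im,w=cloud(n); cv2.imwrite(f"pics/{n}0.png",im[...,::-1]); np.savez(f"{n}0.npz",im=im,w=w)
    c=ctrl.calibration(n); K=np.array(c["mtx"])
    for k in ["tall","squat","necked","square","source_rack","carrier"]:
        for r in ctrl.look_for(k,n)[:3]:
            x=np.array(r["xyz"]); q=K@(np.array(c["R"])@x+np.array(c["t"]).ravel()); print(n,k,round(r["conf"],2),x.round(),(q[:2]/q[2]).round())
print(ctrl.calibration("wrist"))
E
```

```text
0.0 [ 184.75579848 -517.54857994  244.11763303] [-3.09334509e+00 -5.35466419e-01  2.42245740e-04] 85.38204991865115
[[ 0.942  0.336 -0.001]
 [ 0.336 -0.942  0.002]
 [ 0.    -0.002 -1.   ]]
scene tall 0.81 [601. -67.  64.] [225. 189.]
scene tall 0.67 [576.   2.  66.] [262. 193.]
scene tall 0.59 [588. 125.  77.] [319. 210.]
scene squat 0.9 [459. 160.  73.] [363. 186.]
scene necked 0.79 [642. 111.  63.] [297. 230.]
scene square 0.86 [518. 141.  60.] [342. 203.]
scene square 0.28 [637. 109.  62.] [297. 229.]
scene source_rack 0.95 [661. 126.   5.] [298. 266.]
scene carrier 0.68 [ 597. -172.   17.] [187. 194.]
side tall 0.79 [564. 106.  80.] [237. 151.]
side tall 0.76 [581. -88.  68.] [274. 224.]
side tall 0.64 [554. -17.  67.] [247. 198.]
side squat 0.63 [447. 142.  68.] [173. 153.]
side necked 0.79 [622.  92.  63.] [269. 159.]
side necked 0.68 [564. 103.  83.] [237. 150.]
side necked 0.43 [552. 114.  24.] [231. 174.]
side square 0.73 [501. 127.  61.] [203. 157.]
side square 0.55 [623.  94.  58.] [269. 160.]
side source_rack 0.61 [512. 108.   5.] [211. 185.]
side carrier 0.76 [ 529. -169.    6.] [253. 298.]
{'mtx': array([[268.61425694,   0.        , 256.66899833],
       [  0.        , 268.61425694, 191.38072415],
       [  0.        ,   0.        ,   1.        ]]), 'T_tool_cam': array([[-3.30036807e-05, -9.56380893e-01, -2.92122555e-01,
         7.47897984e+01],
       [ 9.99999373e-01,  2.95496240e-04, -1.08040482e-03,
        -1.42431293e-01],
       [ 1.11959965e-03, -2.92122408e-01,  9.56380283e-01,
        -1.28978486e+02],
       [ 0.00000000e+00,  0.00000000e+00,  0.00000000e+00,
         1.00000000e+00]])}
```

View pics/scene0.png

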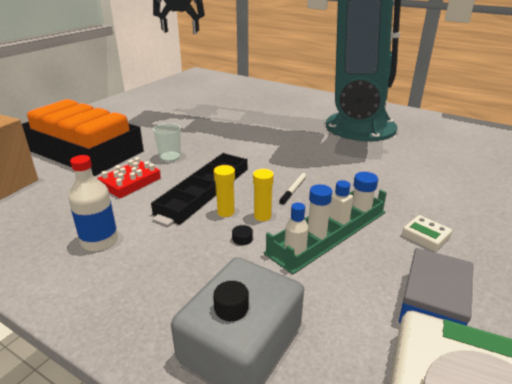

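View pics/side0.png

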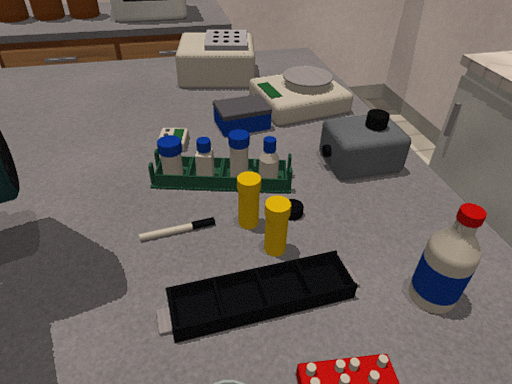

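```bash
python3 - <<'E'
from h import *
for n in ["scene","side"]:
    z=np.load(f"{n}0.npz"); im=z["im"]; w=z["w"]; hsv=cv2.cvtColor(im,cv2.COLOR_RGB2HSV); H,S,V=[hsv[...,i].astype(int) for i in range(3)]
    zz=w[...,2]
    blue=(H>95)&(H<130)&(S>100)&(V>60)&(zz>30)
    k,l,st,ct=cv2.connectedComponentsWithStats(blue.astype(np.uint8))
    for i in range(1,k):
        if st[i,4]>40:
            p=w[l==i]; zt=np.nanpercentile(p[:,2],95); t=p[p[:,2]>zt-4]
            print(n,"blue",ct[i].round(),st[i,4],"ztop",zt.round(1),"top bbox mid",((np.nanmin(t,0)+np.nanmax(t,0))/2).round(1),(np.nanmax(t,0)-np.nanmin(t,0)).round())
    g=(H>40)&(H<85)&(S>80)&(zz>0)&(zz<45)
    p=w[g&(zz<8)][:,:2].astype(np.float32); 
    print(n,"green",g.sum(),len(p), cv2.minAreaRect(w[g][:,:2].astype(np.float32)))
    b=(V<60)&(zz>3)&(zz<45)&(w[...,1]<0)&(w[...,0]>350)
    k,l,st,ct=cv2.connectedComponentsWithStats(b.astype(np.uint8))
    for i in range(1,k):
        if st[i,4]>150: 
            q=w[l==i]; print(n,"black",ct[i].round(),st[i,4],np.nanpercentile(q[:,2],[2,50,98]).round(1),cv2.minAreaRect(q[:,:2].astype(np.float32)))
E
```

```text
scene blue [365. 181.] 397 ztop 88.8 top bbox mid [447.8 159.6  87.6] [43. 42.  5.]
scene blue [342. 188.] 187 ztop 96.6 top bbox mid [509.6 135.9  95.1] [21. 25.  5.]
scene blue [320. 194.] 388 ztop 110.9 top bbox mid [573.5 119.2 109.5] [37. 38.  5.]
scene blue [298. 212.] 221 ztop 102.7 top bbox mid [629.5 103.8 101.1] [21. 22.  5.]
scene blue [ 95. 224.] 943 ztop 78.7 top bbox mid [ 797.4 -209.5   78.6] [52. 47.  8.]
scene blue [429. 313.] 235 ztop 42.5 top bbox mid [692.7 346.   48.5] [27. 83. 20.]
scene green 2739 397 ((302.4946594238281, 122.72676086425781), (736.0368041992188, 291.6488342285156), 13.659533500671387)
scene black [ 50. 151.] 592 [ 3.9 26.  44.1] ((629.0438232421875, -580.0997924804688), (194.87083435058594, 6.027594089508057), 89.41098022460938)
scene black [116. 156.] 807 [ 4.3 24.3 43.9] ((551.1321411132812, -425.8202819824219), (9.049055099487305, 158.32638549804688), 89.27569580078125)
scene black [194. 190.] 2359 [ 5.5 18.9 32.2] ((543.8784790039062, -167.1580810546875), (263.7231750488281, 72.35418701171875), 2.669297933578491)
side blue [242. 119.] 257 z
[... 189 characters left out ...]
id [441.9 156.4  85.7] [43. 42.  5.]
side blue [203. 145.] 192 ztop 94.8 top bbox mid [504.2 133.6  93.2] [24. 25.  5.]
side blue [269. 144.] 181 ztop 100.8 top bbox mid [624.7 101.8  99.4] [23. 24.  5.]
side blue [438. 283.] 1369 ztop 79.1 top bbox mid [ 779.2 -227.3   78.6] [51. 53.  7.]
side green 3324 637 ((549.3670654296875, 24.07763671875), (521.5989379882812, 350.2842712402344), 75.54161834716797)
side black [296. 212.] 164 [ 3.8 18.1 20.6] ((646.3306274414062, -10.735002517700195), (20.342716217041016, 27.52939224243164), 86.65653228759766)
side black [257. 294.] 9433 [ 5.3  9.5 30.2] ((547.3524169921875, -169.43199157714844), (276.7644958496094, 72.4471664428711), 2.837064504623413)
```

Scene picture: in the green rack, the blue caps run from nearest to farthest as squat (365,181), square (342,188), tall (320,194), necked (298,212). The empty carrier is at (195,190).

Things that could be mistaken for the tall container are the yellow tubes at (225,190) and (263,193). The white-and-blue bottle with the red cap at (95,210) is also not part of the job. I choose the white tube with the blue cap at (320,194). The side view agrees: squat (169,146), square (203,145), tall (238,139), necked (269,144).

Next I move to a wrist view above both racks.

Request:
move_arm(rotation=[[0,0,6.5],[0,0,6.5],[0,0,6.6],[0,0,0],[0,0,0],[0,0,0],[0,0,0],[0,0,0],[0,0,0],[0,0,0]], travel=[[0,0,0],[0,0,0],[0,0,0],[25,-38,0],[25,-38,0],[25,-38,0],[25,-38,0],[25,-38,0],[25,-38,0],[25,-38,0]], grip=[-1,-1,-1,-1,-1,-1,-1,-1,-1,-1])

```text
t: 1.7
ee_pos: [360.3, -250.3, 245.6]
tool_rot: [3.141, 0.001, 0.001]
ft_force: [1.3, -0.9, -0.0]
finger_gap: 85.4
grasp_force: 0.0
```

Request:
move_arm(rotation=[[0,0,0],[0,0,0],[0,0,0],[0,0,0],[0,0,0],[0,0,0],[0,0,0]], travel=[[36,-38,0],[36,-38,0],[36,-38,0],[36,-38,0],[36,-38,0],[36,-38,0],[0,0,0]], grip=[-1,-1,-1,-1,-1,-1,-1])

```text
t: 2.4
ee_pos: [568.4, -29.3, 243.8]
tool_rot: [-3.139, -0.012, 0.001]
ft_force: [-0.3, -0.4, -1.3]
finger_gap: 85.4
grasp_force: 0.0
```

```bash
cat > m.py <<'E'
from h import *
import sys
def meas(tag):
    im,w=cloud("wrist"); np.savez(f"w{tag}.npz",im=im,w=w); cv2.imwrite(f"pics/w{tag}.png",im[...,::-1])
    hsv=cv2.cvtColor(im,cv2.COLOR_RGB2HSV); H,S,V=[hsv[...,i].astype(int) for i in range(3)]; zz=w[...,2]
    k,l,st,ct=cv2.connectedComponentsWithStats(((H>95)&(H<130)&(S>100)&(V>50)&(zz>40)).astype(np.uint8))
    for i in range(1,k):
        if st[i,4]>80:
            p=w[l==i]; zt=np.nanmedian(p[p[:,2]>np.nanpercentile(p[:,2],95)-5][:,2]); t=p[abs(p[:,2]-zt)<3]
            (c,r)=cv2.minEnclosingCircle(t[:,:2].astype(np.float32)); print("blue px",ct[i].round(),st[i,4],"top",zt.round(1),"c",np.round(c,1),"r",round(r,1))
    for nm,m in [("greenrim",(H>40)&(H<90)&(S>80)&(zz>26)&(zz<38)&(w[...,1]>20)),("black",(V<60)&(zz>4)&(zz<40)&(w[...,1]<-100)&(w[...,1]>-240))]:
        m=cv2.morphologyEx(m.astype(np.uint8),cv2.MORPH_CLOSE,np.ones((5,5)))
        k,l,st,ct=cv2.connectedComponentsWithStats(m)
        for i in range(1,k):
            if st[i,4]>300:
                q=w[l==i]; q=q[np.isfinite(q[:,0])]; print(nm,ct[i].round(),st[i,4],np.percentile(q[:,2],[5,50,95]).round(1),cv2.minAreaRect(q[:,:2].astype(np.float32)))
if __name__=="__main__": meas(sys.argv[1])
E
python3 m.py 1
```

```text
blue px [128. 126.] 570 top 101.4 c [626.4 103. ] r 11.5
blue px [117. 181.] 1335 top 109.5 c [570.7 118. ] r 19.5
blue px [116. 231.] 529 top 95.5 c [506.3 135.7] r 13.5
blue px [107. 271.] 1044 top 285.4 c [580.   25.2] r 2.7
greenrim [156. 158.] 1348 [26.  32.  33.7] ((563.1156616210938, 121.78636169433594), (66.47593688964844, 220.28411865234375), 74.09284973144531)
black [361. 165.] 9252 [ 7.3  9.1 30.7] ((542.327880859375, -166.34765625), (257.51885986328125, 69.9343032836914), 2.698326826095581)
```

View pics/w1.png

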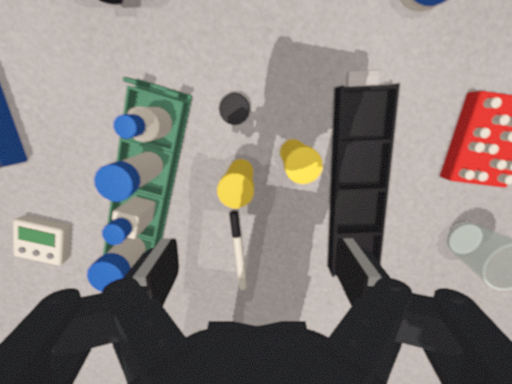

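Wrist view: in the rack, the blue caps are necked (128,126), tall (117,181), square (116,231) and squat (107,271). The carrier is at (362,180), and the yellow decoys are at (235,188) and (302,165). The gripper hides the near end, so I take a second view from further back.

Request:
move_arm(rotation=[[0,0,0],[0,0,0],[0,0,0],[0,0,0]], travel=[[-45,-5,0],[-45,-5,0],[-45,-5,0],[0,0,0]], grip=[-1,-1,-1,-1])

```text
t: 2.85
ee_pos: [425.4, -19.2, 244.8]
tool_rot: [3.141, -0.001, -0.004]
ft_force: [0.5, -0.6, -0.5]
finger_gap: 85.3
grasp_force: 0.0
```

```bash
python3 m.py 2; python3 - <<'E'
import cv2
im=cv2.imread("pics/w2.png"); cv2.imwrite("pics/w2c.png",cv2.resize(im[0:260,60:420],None,fx=2.2,fy=2.2))
E
```

```text
blue px [102.  25.] 2137 top 109.4 c [570.2 119.3] r 20.1
blue px [104. 102.] 736 top 95.4 c [506.1 135.6] r 13.2
blue px [ 96. 161.] 1588 top 87.5 c [444.4 158.8] r 22.4
greenrim [140.  84.] 2126 [26.1 32.  33.7] ((515.0401000976562, 136.1986541748047), (67.66006469726562, 233.88323974609375), 73.92354583740234)
black [378.  85.] 11260 [ 7.2  9.  30.6] ((518.3095703125, -167.51873779296875), (208.93600463867188, 70.3343734741211), 2.6321828365325928)
```

View pics/w2c.png

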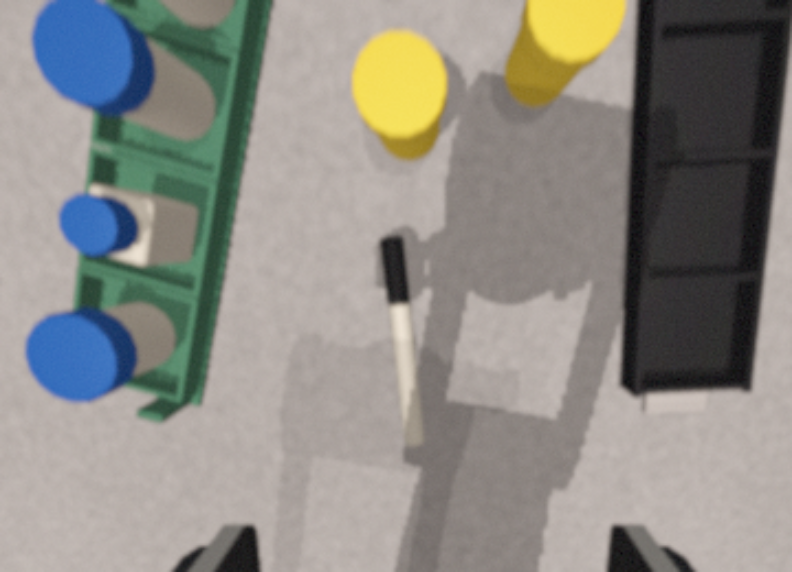

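Crop: in the rack, the caps are tall (95,55), square (98,225) and squat (80,355), all blue. The yellow decoys at (400,85) and (575,20) are outside the rack. The carrier's near end is at (690,390), and all its pockets are empty.

Heights from several views match the text: 87, 95, 109 and 101 mm. A single gripper yaw of 0 clears everything, and I take squat first.

Request:
move_arm(rotation=[[0,0,0],[0,0,0],[0,0,0],[0,0,0],[0,0,0],[0,0,0]], travel=[[5,-44,0],[5,-44,0],[5,-44,0],[4,-46,0],[0,0,0],[0,0,0]], grip=[-1,-1,-1,-1,-1,-1])

```text
t: 3.5
ee_pos: [450.5, 159.2, 245.3]
tool_rot: [3.141, 0.003, 0.001]
ft_force: [0.7, 0.7, -0.7]
finger_gap: 85.2
grasp_force: 0.0
```

```bash
python3 -c "
from h import *
for _ in range(1):
  o=ctrl.get_obs(); print(o['ee_pos'],o['joints'])"
```

```text
[450.46031799 159.18607613 245.29534773] [ 2.21580032e-01 -7.47349847e-02  1.53361608e+00 -9.84416770e-04
  1.68259278e+00  1.79009912e+00]
```

Request:
move_arm(rotation=[[0,0,0],[0,0,0],[0,0,0],[0,0,0],[0,0,0],[0,0,0]], travel=[[-6,0,30],[0,0,35],[0,0,35],[0,0,30],[0,0,0],[0,0,0]], grip=[-1,-1,-1,-1,-1,-1])

```text
t: 4.1
ee_pos: [444.3, 157.6, 115.8]
tool_rot: [3.141, -0.003, -0.0]
ft_force: [0.5, -0.6, -0.0]
finger_gap: 85.3
grasp_force: 0.0
```

Request:
move_arm(rotation=[[0,0,0],[0,0,0],[0,0,0],[0,0,0],[0,0,0],[0,0,0],[0,0,0],[0,0,0],[0,0,0],[0,0,0]], travel=[[0,0,22],[0,0,21],[0,0,0],[0,0,0],[0,0,0],[0,0,0],[0,0,0],[0,0,0],[0,0,0],[0,0,0]], grip=[-1,-1,-1,1,1,1,1,1,1,1], squeeze=40)

```text
t: 5.1
ee_pos: [445.2, 159.3, 74.5]
tool_rot: [-3.141, -0.001, -0.007]
ft_force: [-0.5, -0.9, 6.1]
finger_gap: 44.8
grasp_force: 41.1
```

Request:
move_arm(rotation=[[0,0,0],[0,0,0],[0,0,0],[0,0,0],[0,0,0],[0,0,0]], travel=[[0,0,-5],[0,0,-20],[0,0,-30],[0,0,-40],[0,0,-30],[0,0,0]], grip=[1,1,1,1,1,1])

```text
t: 5.7
ee_pos: [446.2, 159.6, 202.8]
tool_rot: [-3.139, -0.001, -0.016]
ft_force: [0.0, 0.3, -0.8]
finger_gap: 44.9
grasp_force: 41.1
```

Request:
move_arm(rotation=[[0,0,0],[0,0,0],[0,0,0],[0,0,0],[0,0,0],[0,0,0],[0,0,0],[0,0,0],[0,0,0],[0,0,0]], travel=[[12,20,0],[21,35,0],[22,36,0],[22,36,0],[22,36,0],[22,36,0],[22,36,0],[20,35,0],[19,31,0],[12,20,0]], grip=[1,1,1,1,1,1,1,1,1,1])

```text
t: 6.7
ee_pos: [638.0, -164.3, 194.4]
tool_rot: [-3.141, 0.002, 0.006]
ft_force: [-0.1, 0.6, -0.7]
finger_gap: 44.8
grasp_force: 41.2
```

Request:
move_arm(rotation=[[0,0,0],[0,0,0],[0,0,0]], travel=[[0,0,0],[0,0,0],[0,0,0]], grip=[1,1,1])

```text
t: 7.0
ee_pos: [637.3, -160.8, 196.3]
tool_rot: [-3.14, -0.003, 0.003]
ft_force: [0.3, 0.1, -0.7]
finger_gap: 44.8
grasp_force: 41.2
```

Request:
move_arm(rotation=[[0,0,0],[0,0,0],[0,0,0],[0,0,0],[0,0,0],[0,0,0]], travel=[[1,1,20],[0,0,30],[0,0,35],[0,0,25],[0,0,5],[0,0,0]], grip=[1,1,1,1,1,1])

```text
t: 7.6
ee_pos: [638.2, -161.7, 81.6]
tool_rot: [-3.141, -0.003, 0.003]
ft_force: [0.1, 0.8, -0.8]
finger_gap: 44.7
grasp_force: 41.2
```

Request:
move_arm(rotation=[[0,0,0],[0,0,0],[0,0,0],[0,0,0],[0,0,0]], travel=[[0,0,3],[0,0,3],[0,0,2],[0,0,0],[0,0,0]], grip=[1,1,1,1,1])

```text
t: 8.1
ee_pos: [639.1, -163.0, 74.7]
tool_rot: [3.141, 0.001, 0.001]
ft_force: [-0.3, -0.2, -1.3]
finger_gap: 44.9
grasp_force: 41.2
```

Request:
move_arm(rotation=[[0,0,0],[0,0,0],[0,0,0]], travel=[[0,0,1.5],[0,0,1],[0,0,0]], grip=[1,1,1])

```text
t: 8.4
ee_pos: [639.4, -163.1, 73.6]
tool_rot: [3.141, 0.001, 0.003]
ft_force: [-1.7, -0.2, 4.8]
finger_gap: 44.5
grasp_force: 41.8
```

Request:
move_arm(rotation=[[0,0,0],[0,0,0],[0,0,0],[0,0,0],[0,0,0],[0,0,0],[0,0,0],[0,0,0],[0,0,0],[0,0,0]], travel=[[0,0,0],[0,0,0],[0,0,0],[0,0,0],[0,0,0],[0,0,-10],[0,0,-30],[0,0,-40],[0,0,-40],[0,0,0]], grip=[0,-0.5,-1,-1,-1,-1,-1,-1,-1,-1])

```text
t: 9.4
ee_pos: [642.3, -164.0, 201.8]
tool_rot: [3.136, 0.001, 0.024]
ft_force: [-0.1, 0.2, 1.6]
finger_gap: 85.5
grasp_force: 0.0
```

```bash
python3 - <<'E'
from h import *
im,w=cloud("side"); cv2.imwrite("pics/s3.png",cv2.resize(im[90:346,100:400,::-1],None,fx=2,fy=2))
hsv=cv2.cvtColor(im,cv2.COLOR_RGB2HSV);m=(abs(hsv[...,0].astype(int)-112)<18)&(hsv[...,1]>100)&(w[...,2]>50)&(w[...,1]<-100)&(w[...,0]<720)
p=w[m]; print(np.nanmax(p,0),np.nanmin(p,0)); t=p[p[:,2]>np.nanpercentile(p[:,2],95)-4]; print(cv2.minEnclosingCircle(t[:,:2].astype(np.float32)))
E
```

```text
[ 672.12579419 -100.30809158  404.89478144] [ 601.11467523 -239.33328418   64.00974018]
((637.241455078125, -167.5902557373047), 36.50653076171875)
```

View pics/s3.png

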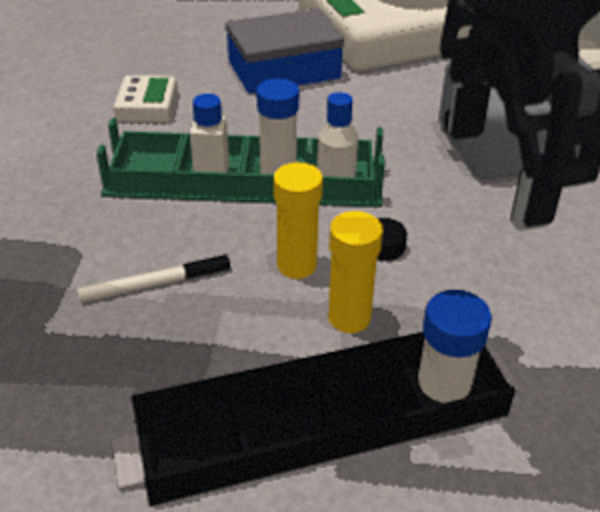

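The picture shows squat (455,345) standing upright in the carrier's farthest pocket. The other three are still in the rack, with square at (207,135) next.

Request:
move_arm(rotation=[[0,0,0],[0,0,0],[0,0,0],[0,0,0],[0,0,0],[0,0,0],[0,0,0],[0,0,0],[0,0,0],[0,0,0]], travel=[[-17,-38,0],[-17,-38,0],[-17,-38,0],[-17,-38,0],[-17,-38,0],[-17,-38,0],[-17,-38,0],[-14,-32,0],[0,0,0],[0,0,0]], grip=[-1,-1,-1,-1,-1,-1,-1,-1,-1,-1])

```text
t: 10.45
ee_pos: [505.1, 135.4, 191.1]
tool_rot: [3.141, 0.004, -0.002]
ft_force: [-0.5, -0.3, -0.2]
finger_gap: 85.6
grasp_force: 0.0
```

Request:
move_arm(rotation=[[0,0,0],[0,0,0],[0,0,0],[0,0,0],[0,0,0]], travel=[[1,0,35],[0,0,40],[0,0,25],[0,0,5],[0,0,0]], grip=[-1,-1,-1,-1,-1])

```text
t: 10.95
ee_pos: [506.5, 133.9, 85.8]
tool_rot: [3.141, -0.001, -0.004]
ft_force: [0.5, 0.4, 0.8]
finger_gap: 85.6
grasp_force: 0.0
```

Request:
move_arm(rotation=[[0,0,0],[0,0,0],[0,0,0],[0,0,0],[0,0,0],[0,0,0],[0,0,0],[0,0,0]], travel=[[0,0,1],[0,0,0],[0,0,0],[0,0,0],[0,0,0],[0,0,0],[0,0,0],[0,0,0]], grip=[-1,1,1,1,1,1,1,1])

```text
t: 11.75
ee_pos: [507.1, 135.2, 86.5]
tool_rot: [-3.141, -0.001, -0.002]
ft_force: [-0.8, 0.0, 4.4]
finger_gap: 25.6
grasp_force: 39.5
```

Request:
move_arm(rotation=[[0,0,0],[0,0,0],[0,0,0],[0,0,0],[0,0,0],[0,0,0]], travel=[[0,0,-5],[0,0,-20],[0,0,-30],[0,0,-40],[0,0,-30],[0,0,0]], grip=[1,1,1,1,1,1])

```text
t: 12.35
ee_pos: [509.1, 135.3, 216.4]
tool_rot: [-3.14, -0.001, -0.016]
ft_force: [0.8, 0.7, 0.7]
finger_gap: 25.4
grasp_force: 39.4
```

Request:
move_arm(rotation=[[0,0,0],[0,0,0],[0,0,0],[0,0,0],[0,0,0],[0,0,0],[0,0,0],[0,0,0],[0,0,0],[0,0,0]], travel=[[4,20,0],[7,33,0],[8,35,0],[8,35,0],[8,35,0],[8,35,0],[8,35,0],[7,33,0],[6,25,0],[4,15,0]], grip=[1,1,1,1,1,1,1,1,1,1])

```text
t: 13.35
ee_pos: [574.3, -167.9, 208.6]
tool_rot: [-3.141, 0.002, 0.005]
ft_force: [-0.4, -0.1, -1.6]
finger_gap: 25.6
grasp_force: 39.5
```

Request:
move_arm(rotation=[[0,0,0],[0,0,0],[0,0,0]], travel=[[0,0,0],[0,0,0],[0,0,0]], grip=[1,1,1])

```text
t: 13.65
ee_pos: [574.8, -164.5, 210.6]
tool_rot: [-3.141, -0.004, 0.001]
ft_force: [-1.2, -0.4, -1.6]
finger_gap: 25.8
grasp_force: 39.5
```

Request:
move_arm(rotation=[[0,0,0],[0,0,0],[0,0,0],[0,0,0],[0,0,0],[0,0,0],[0,0,0],[0,0,0]], travel=[[0,0,20],[0,0,30],[0,0,35],[0,0,25],[0,0,7],[0,0,4],[0,0,2],[0,0,0]], grip=[1,1,1,1,1,1,1,1])

```text
t: 14.45
ee_pos: [575.9, -166.1, 89.6]
tool_rot: [3.14, 0.002, 0.004]
ft_force: [-0.3, 0.4, 0.5]
finger_gap: 25.7
grasp_force: 39.5
```

Request:
move_arm(rotation=[[0,0,0],[0,0,0],[0,0,0]], travel=[[0,0,1.5],[0,0,1],[0,0,0]], grip=[1,1,1])

```text
t: 14.75
ee_pos: [575.1, -166.1, 85.7]
tool_rot: [3.141, 0.001, 0.001]
ft_force: [-0.6, 1.3, 0.1]
finger_gap: 25.6
grasp_force: 39.5
```

Request:
move_arm(rotation=[[0,0,0],[0,0,0]], travel=[[0,0,1],[0,0,0]], grip=[1,1])

```text
t: 14.95
ee_pos: [575.4, -166.1, 85.5]
tool_rot: [3.141, 0.001, 0.002]
ft_force: [-0.7, 1.6, 4.0]
finger_gap: 25.6
grasp_force: 40.0
```

Request:
move_arm(rotation=[[0,0,0],[0,0,0],[0,0,0],[0,0,0],[0,0,0],[0,0,0],[0,0,0],[0,0,0],[0,0,0],[0,0,0]], travel=[[0,0,0],[0,0,0],[0,0,0],[0,0,0],[0,0,0],[0,0,-10],[0,0,-30],[0,0,-40],[0,0,-40],[0,0,0]], grip=[0,-0.5,-1,-1,-1,-1,-1,-1,-1,-1])

```text
t: 15.95
ee_pos: [578.1, -167.2, 213.6]
tool_rot: [3.136, 0.001, 0.023]
ft_force: [0.6, -0.3, 0.7]
finger_gap: 85.4
grasp_force: 0.0
```

Request:
move_arm(rotation=[[0,0,0],[0,0,0],[0,0,0],[0,0,0],[0,0,0],[0,0,0],[0,0,0],[0,0,0],[0,0,0],[0,0,0]], travel=[[0,-36,0],[-1,-36,0],[-1,-36,0],[-1,-36,0],[-1,-36,0],[-1,-36,0],[0,-36,0],[0,-32,0],[0,0,0],[0,0,0]], grip=[-1,-1,-1,-1,-1,-1,-1,-1,-1,-1])

```text
t: 16.95
ee_pos: [569.6, 118.5, 204.3]
tool_rot: [3.141, 0.004, -0.0]
ft_force: [-0.7, -0.7, 0.6]
finger_gap: 85.1
grasp_force: 0.0
```

```bash
python3 m.py 3
```

```text
blue px [275. 131.] 562 top 101.4 c [626.9 103.9] r 11.4
blue px [256. 194.] 1625 top 109.4 c [570.6 119.3] r 20.0
greenrim [249. 189.] 2328 [25.3 32.2 33.6] ((539.061767578125, 130.7669677734375), (68.24451446533203, 265.59112548828125), 73.41657257080078)
black [485. 121.] 2299 [ 6.2 15.9 30.6] ((630.2001953125, -157.51104736328125), (84.48839569091797, 62.56216812133789), 2.510344982147217)
black [477. 242.] 6370 [ 7.2 13.5 30.3] ((482.6650390625, -184.9586181640625), (138.0272216796875, 105.64897918701172), 3.91127872467041)
```

Request:
move_arm(rotation=[[0,0,0],[0,0,0],[0,0,0],[0,0,0],[0,0,0],[0,0,0],[0,0,0],[0,0,0],[0,0,0],[0,0,0]], travel=[[1,-1,35],[0,0,40],[0,0,30],[0,0,6],[0,0,0],[0,0,0],[0,0,0],[0,0,0],[0,0,0],[0,0,0]], grip=[-1,-1,-1,-1,-1,1,1,1,1,1])

```text
t: 18.0
ee_pos: [572.0, 119.1, 95.5]
tool_rot: [-3.141, -0.001, -0.006]
ft_force: [0.4, -0.2, 6.1]
finger_gap: 38.6
grasp_force: 40.4
```

Request:
move_arm(rotation=[[0,0,0],[0,0,0]], travel=[[0,0,0],[0,0,0]], grip=[1,1])

```text
t: 18.2
ee_pos: [572.0, 119.1, 95.5]
tool_rot: [-3.142, -0.001, -0.006]
ft_force: [0.7, 0.1, 5.2]
finger_gap: 38.4
grasp_force: 40.4
```

Request:
move_arm(rotation=[[0,0,0],[0,0,0],[0,0,0],[0,0,0],[0,0,0],[0,0,0]], travel=[[0,0,-5],[0,0,-20],[0,0,-30],[0,0,-40],[0,0,-30],[0,0,0]], grip=[1,1,1,1,1,1])

```text
t: 18.8
ee_pos: [573.0, 119.5, 224.4]
tool_rot: [-3.14, -0.002, -0.017]
ft_force: [0.3, 0.1, 0.3]
finger_gap: 39.1
grasp_force: 40.3
```

Request:
move_arm(rotation=[[0,0,0],[0,0,0],[0,0,0],[0,0,0],[0,0,0],[0,0,0],[0,0,0],[0,0,0],[0,0,0],[0,0,0]], travel=[[-4,18,0],[-6,30,0],[-7,34,0],[-7,34,0],[-7,34,0],[-7,34,0],[-7,34,0],[-6,30,0],[-5,25,0],[-4,15,0]], grip=[1,1,1,1,1,1,1,1,1,1])

```text
t: 19.8
ee_pos: [509.8, -170.5, 216.6]
tool_rot: [-3.141, 0.002, 0.004]
ft_force: [0.0, -0.1, -0.3]
finger_gap: 39.0
grasp_force: 40.3
```

Request:
move_arm(rotation=[[0,0,0],[0,0,0],[0,0,0]], travel=[[0,0,0],[0,0,0],[0,0,0]], grip=[1,1,1])

```text
t: 20.1
ee_pos: [511.1, -167.8, 218.1]
tool_rot: [-3.141, -0.003, 0.0]
ft_force: [-0.0, 0.1, -0.7]
finger_gap: 38.9
grasp_force: 40.3
```

Request:
move_arm(rotation=[[0,0,0],[0,0,0],[0,0,0],[0,0,0],[0,0,0],[0,0,0],[0,0,0],[0,0,0]], travel=[[0,0,20],[0,0,30],[0,0,35],[0,0,25],[0,0,7],[0,0,4],[0,0,2],[0,0,0]], grip=[1,1,1,1,1,1,1,1])

```text
t: 20.9
ee_pos: [512.0, -169.2, 96.9]
tool_rot: [3.14, 0.002, 0.004]
ft_force: [-0.7, 0.6, -0.6]
finger_gap: 39.0
grasp_force: 40.4
```

Request:
move_arm(rotation=[[0,0,0],[0,0,0],[0,0,0]], travel=[[0,0,1.5],[0,0,1],[0,0,0]], grip=[1,1,1])

```text
t: 21.2
ee_pos: [511.8, -169.4, 94.4]
tool_rot: [3.141, 0.001, 0.004]
ft_force: [-0.5, -0.1, 5.1]
finger_gap: 38.5
grasp_force: 40.8
```

Request:
move_arm(rotation=[[0,0,0],[0,0,0],[0,0,0],[0,0,0],[0,0,0],[0,0,0],[0,0,0],[0,0,0],[0,0,0],[0,0,0]], travel=[[0,0,0],[0,0,0],[0,0,0],[0,0,0],[0,0,0],[0,0,-10],[0,0,-30],[0,0,-40],[0,0,-40],[0,0,0]], grip=[0,-0.5,-1,-1,-1,-1,-1,-1,-1,-1])

```text
t: 22.2
ee_pos: [514.1, -170.4, 221.5]
tool_rot: [3.135, 0.001, 0.022]
ft_force: [1.2, -0.0, 1.5]
finger_gap: 85.3
grasp_force: 0.0
```

Request:
move_arm(rotation=[[0,0,0],[0,0,0],[0,0,0],[0,0,0],[0,0,0],[0,0,0],[0,0,0],[0,0,0],[0,0,0],[0,0,0]], travel=[[15,-34,0],[15,-34,0],[15,-34,0],[15,-34,0],[15,-34,0],[15,-34,0],[15,-34,0],[10,-35,0],[0,0,0],[0,0,0]], grip=[-1,-1,-1,-1,-1,-1,-1,-1,-1,-1])

```text
t: 23.2
ee_pos: [625.6, 104.7, 212.4]
tool_rot: [3.141, 0.004, -0.001]
ft_force: [0.0, 0.2, 1.3]
finger_gap: 85.6
grasp_force: 0.0
```

Request:
move_arm(rotation=[[0,0,0],[0,0,0],[0,0,0],[0,0,0],[0,0,0],[0,0,0],[0,0,0],[0,0,0],[0,0,0],[0,0,0]], travel=[[1,1,35],[0,0,40],[0,0,35],[0,0,14],[0,0,0],[0,0,0],[0,0,0],[0,0,0],[0,0,0],[0,0,0]], grip=[-1,-1,-1,-1,-1,1,1,1,1,1])

```text
t: 24.2
ee_pos: [627.6, 103.2, 90.4]
tool_rot: [-3.141, -0.001, -0.005]
ft_force: [0.2, 0.2, 3.8]
finger_gap: 22.7
grasp_force: 39.4
```

Request:
move_arm(rotation=[[0,0,0],[0,0,0],[0,0,0]], travel=[[0,0,0],[0,0,0],[0,0,0]], grip=[1,1,1])

```text
t: 24.5
ee_pos: [627.6, 103.3, 90.4]
tool_rot: [-3.141, -0.001, -0.005]
ft_force: [-0.4, 0.4, 5.6]
finger_gap: 22.5
grasp_force: 39.5
```

Request:
move_arm(rotation=[[0,0,0],[0,0,0],[0,0,0],[0,0,0],[0,0,0],[0,0,0]], travel=[[0,0,-5],[0,0,-20],[0,0,-30],[0,0,-40],[0,0,-30],[0,0,0]], grip=[1,1,1,1,1,1])

```text
t: 25.1
ee_pos: [628.9, 103.3, 220.0]
tool_rot: [-3.141, -0.001, -0.016]
ft_force: [-0.1, 0.1, -0.0]
finger_gap: 22.6
grasp_force: 39.1
```

Request:
move_arm(rotation=[[0,0,0],[0,0,0],[0,0,0],[0,0,0],[0,0,0],[0,0,0],[0,0,0],[0,0,0],[0,0,0],[0,0,0]], travel=[[-11,17,0],[-20,30,0],[-20,31,0],[-20,31,0],[-20,31,0],[-20,31,0],[-20,31,0],[-20,30,0],[-18,26,0],[-11,17,0]], grip=[1,1,1,1,1,1,1,1,1,1])

```text
t: 26.1
ee_pos: [444.8, -173.2, 212.0]
tool_rot: [-3.141, 0.002, 0.005]
ft_force: [1.1, 0.3, -0.5]
finger_gap: 22.6
grasp_force: 39.2
```

Request:
move_arm(rotation=[[0,0,0],[0,0,0],[0,0,0]], travel=[[0,0,0],[0,0,0],[0,0,0]], grip=[1,1,1])

```text
t: 26.4
ee_pos: [447.1, -171.2, 213.0]
tool_rot: [-3.141, -0.003, 0.002]
ft_force: [0.5, 0.7, 0.2]
finger_gap: 23.0
grasp_force: 39.3
```

Request:
move_arm(rotation=[[0,0,0],[0,0,0],[0,0,0],[0,0,0],[0,0,0],[0,0,0],[0,0,0],[0,0,0]], travel=[[0,0,20],[0,0,30],[0,0,35],[0,0,25],[0,0,7],[0,0,4],[0,0,2],[0,0,0]], grip=[1,1,1,1,1,1,1,1])

```text
t: 27.2
ee_pos: [447.9, -172.3, 92.2]
tool_rot: [3.14, 0.002, 0.004]
ft_force: [0.5, -0.4, -0.8]
finger_gap: 22.8
grasp_force: 39.3
```

Request:
move_arm(rotation=[[0,0,0],[0,0,0],[0,0,0]], travel=[[0,0,1.5],[0,0,1],[0,0,0]], grip=[1,1,1])

```text
t: 27.5
ee_pos: [447.5, -172.4, 89.4]
tool_rot: [3.141, 0.001, 0.003]
ft_force: [0.8, -0.3, 2.3]
finger_gap: 22.5
grasp_force: 39.6
```

Request:
move_arm(rotation=[[0,0,0],[0,0,0],[0,0,0],[0,0,0],[0,0,0],[0,0,0],[0,0,0],[0,0,0],[0,0,0],[0,0,0]], travel=[[0,0,0.5],[0,0,0],[0,0,0],[0,0,0],[0,0,0],[0,0,-10],[0,0,-30],[0,0,-40],[0,0,-40],[0,0,0]], grip=[1,0,-0.5,-1,-1,-1,-1,-1,-1,-1])

```text
t: 28.5
ee_pos: [450.0, -173.6, 215.8]
tool_rot: [3.135, 0.001, 0.02]
ft_force: [-0.2, -0.4, 1.5]
finger_gap: 85.2
grasp_force: 0.0
```

Request:
move_arm(rotation=[[0,0,0],[0,0,0],[0,0,0],[0,0,0],[0,0,0],[0,0,0]], travel=[[-10,-40,-20],[-10,-40,-20],[0,-40,0],[0,-40,0],[0,0,0],[0,0,0]], grip=[-1,-1,-1,-1,-1,-1])

```text
t: 29.1
ee_pos: [426.7, -11.5, 247.9]
tool_rot: [3.141, 0.005, 0.0]
ft_force: [-1.0, -0.3, -0.8]
finger_gap: 85.7
grasp_force: 0.0
```

```bash
python3 m.py 4; python3 - <<'E'
from h import *
im,w=cloud("side"); cv2.imwrite("pics/s4.png",cv2.resize(im[90:346,100:400,::-1],None,fx=2,fy=2))
hsv=cv2.cvtColor(im,cv2.COLOR_RGB2HSV);m=(abs(hsv[...,0].astype(int)-112)<18)&(hsv[...,1]>100)&(w[...,2]>50)&(w[...,2]<115)&(w[...,1]<-100)&(w[...,0]<720)
k,l,st,ct=cv2.connectedComponentsWithStats(m.astype(np.uint8))
c0=np.array([542.4,-166.9]);a=.0466;R=np.array([[np.cos(a),np.sin(a)],[-np.sin(a),np.cos(a)]])
for i in range(1,k):
    if st[i,4]<60: continue
    p=w[l==i]; t=p[p[:,2]>np.nanpercentile(p[:,2],95)-4]; c,r=cv2.minEnclosingCircle(t[:,:2].astype(np.float32)); print(t[:,2].max().round(1),np.round(c,1),round(r,1),(R@(np.array(c)-c0)).round(1))
E
```

```text
blue px [418.  30.] 932 top 94.1 c [ 574.6 -164.4] r 13.5
blue px [419. 100.] 1701 top 108.1 c [ 510.2 -169. ] r 20.2
blue px [405. 163.] 555 top 100.1 c [ 446.9 -170.8] r 11.6
greenrim [140.  86.] 2740 [26.  31.9 33.7] ((522.2175903320312, 141.32568359375), (81.51838684082031, 228.4046630859375), 73.9168472290039)
black [375.  84.] 5994 [ 7.2 13.  30.9] ((520.1266479492188, -167.62254333496094), (214.8435516357422, 70.44483947753906), 2.7389650344848633)
88.1 [ 635.5 -164.7] 23.4 [93.1 -2.1]
109.2 [ 509.3 -171.5] 20.2 [-33.3  -3. ]
95.3 [ 573.7 -167.3] 13.8 [31.2 -1.9]
101.8 [ 445.4 -174.4] 12.0 [-97.3  -3. ]
```

View pics/s4.png

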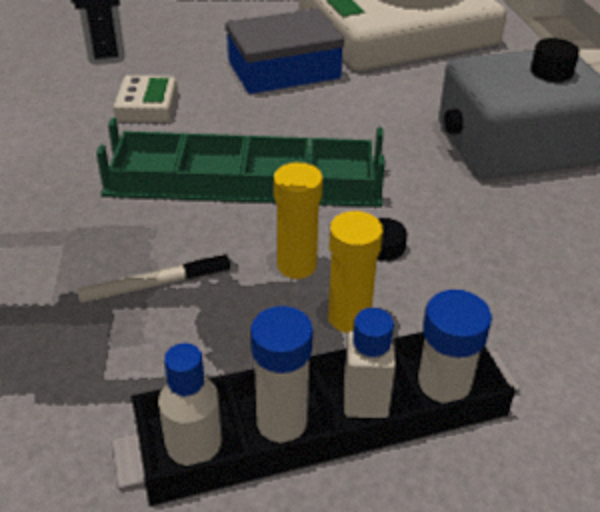

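The picture shows all four standing upright in the carrier. From near to far they are necked (190,405), tall (282,375), square (370,365) and squat (455,345). All are within about 3 mm of their pocket centres, and the gripper is clear of everything.

```bash
python3 -c "
from plant import ctrl
print(ctrl.job_done())"
```

```text
the job is handed in; nothing more can be done
None
```

The job is handed in with all four containers standing released and upright in the carrier in reverse order (near to far: necked, tall, square, squat), each measured within about 3 mm of its pocket centre, after about 29 s of robot time; the hand-in call gave no pass/fail result.

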